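# Gang up sign blanks in the drilling jig and clamp them four clicks

## Task

Pile the three loose wooden sign blanks squarely on top of one another in the drilling jig, lying flat on its board with one end towards the wooden fence and a long side along the two steel dowels. Then, by its upright wooden grip, swing the clamp lever clockwise from rest by exactly four clicks, which you can feel as the pawl drops off each tooth - three do not squeeze the pile, a fifth would bruise the wood. The clamp does not lock and springs back if let go, so finish while still holding the lever there by its grip, ready for the pile to be drilled.

Things in the scene. Friction and masses are not known exactly. Their poses are not given: they have to be found in the camera images.
- blank_1: one of three like sign blanks: pale wooden board 46 x 84 x 10 mm (x, y, z), about 30 g, a pencil cross near each end of its upper face; origin at the centre of its underside, y along the 84 mm length. At the start it lies flat on the table to the left of the jig; pinch it across the 46 mm width
- blank_2: one of three like sign blanks: pale wooden board 46 x 84 x 10 mm (x, y, z), about 30 g, a pencil cross near each end of its upper face; origin at the centre of its underside, y along the 84 mm length. At the start it lies flat on the table to the left of the jig; pinch it across the 46 mm width
- blank_3: one of three like sign blanks: pale wooden board 46 x 84 x 10 mm (x, y, z), about 30 g, a pencil cross near each end of its upper face; origin at the centre of its underside, y along the 84 mm length. At the start it lies flat on the table to the left of the jig; pinch it across the 46 mm width
- drill_jig: drilling jig on the table: plywood board x -75..75, y -135..115 mm, its top 18 mm above the table; origin at table height. Left end: wooden fence 36 mm high, face at y = +85. Far side: two 8 mm steel dowels 34 mm high at x = +27.5, y = +13 and +73 mm; a finger fits between them. Near side open. Right: grey clamp housing, its toothed wheel and lever turn about x = 0, y = -88
- pile_spot (a point): on the jig's board, axes as the jig's: where the underside of the lowest blank belongs, blank's y along the jig's y. A blank centred here stands 2.5 mm off the dowels (a blank touches them at x = +2.5 mm) and 5 mm off the fence at +y, 7 mm off the open jaw at -y. The closing jaw pushes the pile to the fence and evens its ends, but not along x
- clamp_pad: the jaw's sprung cork-faced pressure pad, 62 mm wide, from 2 to 34 mm above the jig's board; moves along the jig's +y, 4 mm a click; meets a pile lying against the fence at about the third click and presses it with about 12 N at the fourth. Its frame coincides with the jig's when the clamp is open; the open pad's face is at y = -11 mm
- clamp_lever (a joint): lever angle in rad: 0 at rest, growing clockwise seen from above; a click each 0.161 rad. Tooth tips pass the pawl at 0.08, 0.24, 0.40, 0.56 (fourth) and 0.73 (fifth, too far); the notch after the fourth click is at 0.64. A spring and the jaw push it back all along: at the grip 2 to 5 N in the notches, rising to 7 to 12 N before a tooth's tip, then dropping by over 4 N: the click
- lever_grip: upright wooden grip on the lever's end, 16 to 17 mm thick, 42 mm high, free to spin on its pin; origin at the centre of its foot, 64.5 mm above the table, 120 mm from the pivot. At rest at x = -51, y = -197 mm in the jig's frame; four clicks bring it 77 mm along its arc, towards the robot, to x = -106, y = -144 mm
There are look-alikes about, which are no part of the job. What is shaped like the blank_1 but pink is not meant.

How it is judged:
By the outcome, as a careful person would: the job done as asked, in the order asked, and still so for the second after the job is handed in, while the arm keeps its last pose, push and grip.
It also fails if it takes over 72 s, if anything falls off the work surface, if the arm or the gripper's body presses on something with over 40 N, if the wrist force passes 120 N, or if a joint passes its speed limit or range.

## Robot

A 6-joint arm with a two-finger parallel gripper is mounted at the origin on a cart in front of the work surface, level with it; the furniture and walls round the work are solid. World frame = base frame: x ahead of the robot, y to its left, z up, the work surface at z = 0. Lengths are in m, angles in rad, forces in N, time in s.
With the tool pointing down it reaches from about 0.35 to 0.775 m from the base axis. Payload 7.3 kg.
Tool frame: the origin (TCP) lies midway between the tips of the shut fingers; the grasp point (between the pads) lies 19 mm behind it; z points along the fingers, y is the direction in which the jaws open and shut (so a half turn about z gives the same grasp; the last joint's range is limited). The gripper opens to 92 mm and grips with 3 to 60 N. Pads are 19 mm wide; open, the fingers measure 130 mm over their backs; the gripper's body (75 mm by 190 mm) begins 47 mm behind the grasp point.
Start: joints at [-1.44, 0.342, 1.524, -0, 1.275, -0.146], TCP at [0.143, -0.505, 0.227] pointing down, gripper open.
Joint ranges: [-2.53, 2.53], [-0.77, 2.02], [0.04, 2.7], [-1, 4.14], [0.28, 2.66], [-3.11, 3.11]. Speed limits (rad/s): [2.57, 2.57, 3.14, 3.14, 3.14, 3.14].

## Interface

Orientations are given as [roll, pitch, yaw] about the fixed x, y, z axes, in that order (R = Rz(yaw) Ry(pitch) Rx(roll)).
In Python, from cell import robot gives the robot as it stands.
- The arm moves only by the shell command python3 -m crank 'ROWS' [FORCE]. ROWS is a JSON object of lists of equal length, an entry for each row: "claw": the opening, from 0 (shut) to 1 (fully open); "delta_pos": the shift along the tool's x, y, z in units of 25 mm (1.0 is 25 mm), a list of three; "roll": the turn about the tool's z in units of 6 degrees (1.0 is 6 degrees). In form: {"claw": [claw, ...], "delta_pos": [[dx, dy, dz], ...], "roll": [roll, ...]}. A call has exactly 8 rows; each row is the pose to reach, as a shift and turn from the pose commanded when the call began, along the tool's axes at that moment; what a row does not reach only later rows make up. A row lasts 1/12 s, in which the tool goes at most 41.7 mm and 7.16 degrees, less where a joint would pass 70% of its speed; a pose out of reach is approached as far as the arm can. A call with a gripper value outside its range is refused whole. The fingers move at their own pace and stop on an object; FORCE is the grip in N (left out, the last holds). Time passes only in rows, so rows that repeat a pose let the fingers close, or fill a call up. It gives the time, the measured TCP pose, the force and the opening at its end, in the units of the state.
- robot.observe(): the state, without advancing time (a new reading comes with each control period).
- robot.read_camera(name): name is "side" or "top" or "wrist"; returns a dict with "color" (400x640x3 uint8, blue, green, red), "fx", "fy", "cx", "cy" (pixels), "rvec" (rotation vector, rad) and "tvec" (3), from world to camera coordinates, as OpenCV has them; the wrist camera has in their place "hand_eye" (4x4, takes a point from camera to tool coordinates, whose origin is the TCP and whose axes are the flange's). Camera axes: x right, y down, z forward; pixel columns grow to the right and rows downward; lengths in m; the calibration is good to about 2 mm. A picture is of the moment at which its call begins: read the wrist's pose just before it. There is no depth.
- robot.hand_in(): hands the job in, once; it reports no verdict.
The state is a dict: "time": time; "qpos": joint angles; "qvel": joint speeds; "joint_efforts": joint torques, N m; "tool_pos": TCP position; "tool_rot": TCP orientation; "contact_force": force on the tool from outside, world axes, zero at the start; "torque": the same for the moment, N m; "opening": finger opening in m.
Only numpy, scipy, OpenCV 4.12 (cv2) and the standard library are available. Lean on these libraries where they do the work, as an engineer would, in place of code of your own. Each camera call takes 0.05 s, during which the arm holds its last target.

## Working session

There is one attempt and no reset: what is moved stays moved. The work goes in short steps, Python scripts to look and compute and a shell command to move; the robot and the scene stay as the last step left them, time stands still between calls to the robot, and variables do not carry over. Pictures are saved under pics/ and viewed, and the job is handed in when it is done.

```bash
ls; mkdir -p pics; python3 - <<'E'
from cell import robot
import cv2
s=robot.observe()
for k,v in s.items(): print(k,v)
for n in ["side","top","wrist"]:
    c=robot.read_camera(n); cv2.imwrite(f"pics/{n}0.png",c["color"])
    print(n,{k:v for k,v in c.items() if k!="color"})
E
```

```text
pics
time 0.0
qpos [-1.44000115e+00  3.42721556e-01  1.52500624e+00 -3.15485232e-06
  1.27539931e+00 -1.45978863e-01]
qvel [ 0.00034161  0.00021961  0.00118534  0.00037659 -0.00159471  0.00058212]
joint_efforts [ 9.69883399e-05 -4.31234050e+01 -2.44217044e+01  7.20440154e-02
  5.61321003e-02 -1.31546972e-04]
tool_pos [ 0.14343633 -0.50460695  0.22604933]
tool_rot [-3.14007408e+00 -2.20218593e-04  2.76774791e-01]
contact_force [ 0.25015222 -0.31913531  1.25457767]
torque [ 0.00225181 -0.01560267 -0.01181564]
opening 0.09212813076386894
side {'fx': 373.93084886116947, 'fy': 373.93084886116947, 'cx': 314.89183531169124, 'cy': 189.14959599029578, 'rvec': array([2.08902371, 0.01915255, 0.02178798]), 'tvec': array([-0.54474991,  0.03007352,  0.97578808])}
top {'fx': 391.8447607845636, 'fy': 391.8447607845636, 'cx': 314.90051925626784, 'cy': 205.8327110109285, 'rvec': array([ 2.18851757, -2.13889002,  0.12675715]), 'tvec': array([-0.06125186,  0.53639701,  1.11320829])}
wrist {'fx': 292.08493962570054, 'fy': 292.08493962570054, 'cx': 318.5200297331494, 'cy': 199.82695973954546, 'hand_eye': array([[-1.07991708e-03, -9.64808268e-01, -2.62952164e-01,
         7.11842143e-02],
       [ 9.99998334e-01, -1.42892540e-03,  1.13603842e-03,
        -8.09355295e-04],
       [-1.47179828e-03, -2.62950499e-01,  9.64808203e-01,
        -1.58088337e-01],
       [ 0.00000000e+00,  0.00000000e+00,  0.00000000e+00,
         1.00000000e+00]])}
```

View pics/top0.png

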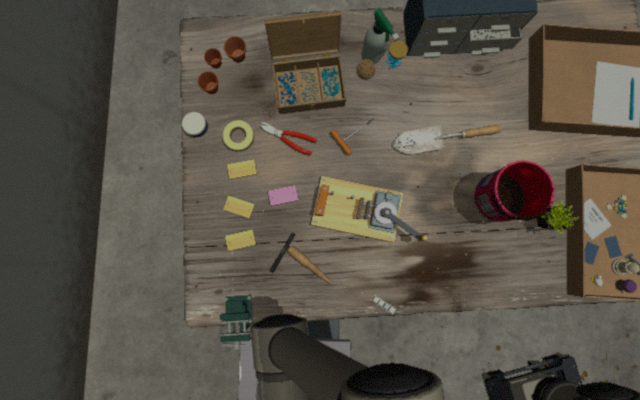

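View pics/side0.png

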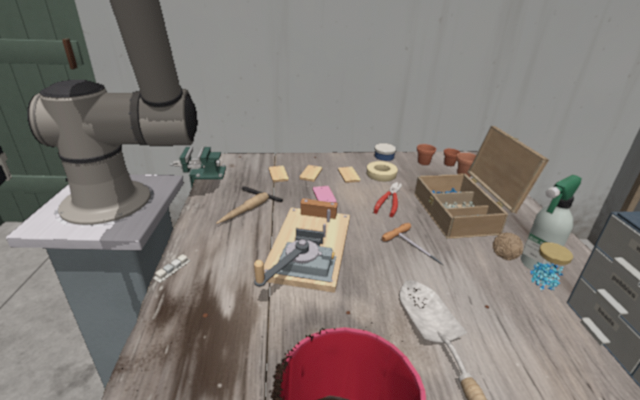

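The pale blanks are at top (241,169), (238,207) and (240,240). The one at (283,195) is pink, so it is not meant. The jig is at about (358,208) and the grip at (424,237). Next I'll crop to confirm and cast rays.

```bash
cat > h.py <<'E'
import numpy as np, cv2
from scipy.spatial.transform import Rotation as R
from cell import robot
def cam(n):
    s=robot.observe(); c=robot.read_camera(n)
    K=np.array([[c["fx"],0,c["cx"]],[0,c["fy"],c["cy"]],[0,0,1]])
    if n=="wrist":
        T=np.eye(4);T[:3,:3]=R.from_euler("xyz",s["tool_rot"]).as_matrix();T[:3,3]=s["tool_pos"]
        M=T@c["hand_eye"]; Rcw=M[:3,:3]; o=M[:3,3]
    else:
        Rw=cv2.Rodrigues(np.array(c["rvec"]))[0]; Rcw=Rw.T; o=-Rw.T@np.array(c["tvec"])
    return c["color"],K,Rcw,o
def ray(px,K,Rcw,o,z):
    px=np.atleast_2d(px).astype(float)
    d=np.c_[px,np.ones(len(px))]@np.linalg.inv(K).T@Rcw.T
    return o+d*((z-o[2])/d[:,2])[:,None]
def proj(P,K,Rcw,o):
    q=(np.atleast_2d(P)-o)@Rcw@K.T; return q[:,:2]/q[:,2:]
def rect(pts):
    (c,(w,h),a)=cv2.minAreaRect((pts[:,:2]*1000).astype(np.float32))
    b=cv2.boxPoints((c,(w,h),a)); e=b[1]-b[0]; f=b[2]-b[1]
    L=e if np.hypot(*e)>np.hypot(*f) else f
    return np.array(c)/1000,(max(w,h),min(w,h)),np.degrees(np.arctan2(L[1],L[0]))%180
E
python3 - <<'E'
from h import *
im,K,Rc,o=cam("top")
cv2.imwrite("pics/topcrop.png",cv2.resize(im[140:270,200:440],None,fx=3.3,fy=3.3,interpolation=cv2.INTER_CUBIC))
hsv=cv2.cvtColor(im,cv2.COLOR_BGR2HSV)
for p in [(241,169),(238,207),(240,240),(283,195),(385,228),(330,225)]: print(p,hsv[p[1],p[0]])
m=cv2.inRange(hsv,(15,70,150),(35,255,255))
cs,_=cv2.findContours(m,cv2.RETR_EXTERNAL,cv2.CHAIN_APPROX_NONE)
for c in cs:
    if cv2.contourArea(c)<200: continue
    z=0.018 if cv2.contourArea(c)>1500 else 0.01
    print(c.reshape(-1,2).mean(0),cv2.contourArea(c),rect(ray(c.reshape(-1,2),K,Rc,o,z)))
E
```

```text
(241, 169) [ 25 124 164]
(238, 207) [ 24 124 164]
(240, 240) [ 26 120 163]
(283, 195) [162  71 165]
(385, 228) [90 25 72]
(330, 225) [ 28  93 165]
[239.96052632 239.75      ] 347.0 (array([0.43426633, 0.16904541]), (79.2646713256836, 41.691070556640625), np.float32(104.61078))
[238.26027397 206.53424658] 342.5 (array([0.53293164, 0.17821675]), (79.80113220214844, 41.330631256103516), np.float32(72.86187))
[351.6713881 208.7223796] 2070.5 (array([ 0.53507623, -0.17434178]), (245.27987670898438, 147.0760040283203), np.float32(79.394005))
[241.68       168.65333333] 333.5 (array([0.64764746, 0.17389894]), (79.27362823486328, 43.34904479980469), np.float32(101.99712))
[237.5125 134.475 ] 606.0 (array([0.75255286, 0.19077249]), (87.9235610961914, 84.21534729003906), np.float32(91.37957))
```

View pics/topcrop.png

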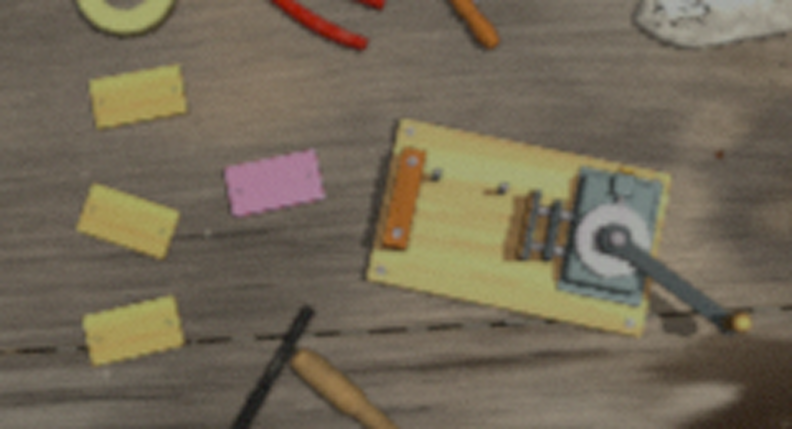

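View pics/wrist0.png

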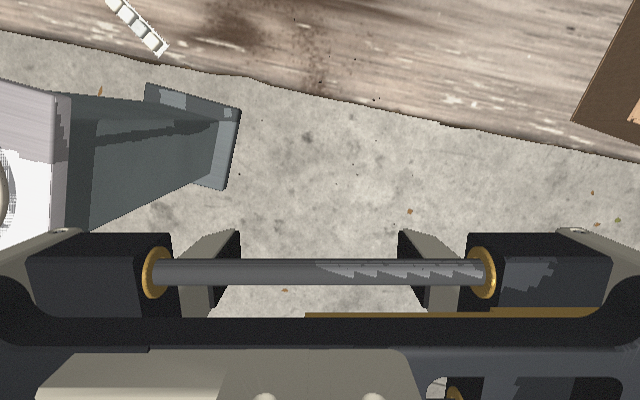

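```bash
cat >> h.py <<'E'
def go(x,y,z,yawdeg=None):
    s=robot.observe(); M=R.from_euler("xyz",s["tool_rot"]).as_matrix()
    d=M.T@(np.array([x,y,z])-s["tool_pos"])/0.025
    r=0 if yawdeg is None else -(yawdeg-np.degrees(s["tool_rot"][2]))/6
    print("t %.2f pos %s yaw %.2f open %.4f F %s | delta %s roll %.2f"%(s["time"],np.round(s["tool_pos"],4),np.degrees(s["tool_rot"][2]),s["opening"],np.round(s["contact_force"],1),np.round(d,3),r))
E
python3 -c "
from h import *
go(.52,-.33,.25,90)"
python3 -m crank '{"claw":[1,1,1,1,1,1,1,1],"delta_pos":[[1.6,-0.2,-0.1],[3.2,-0.4,-0.3],[4.8,-0.6,-0.4],[6.4,-0.9,-0.5],[8.0,-1.2,-0.6],[9.6,-1.5,-0.7],[11.2,-1.8,-0.8],[12.8,-2.1,-1.0]],"roll":[-1.1,-2.2,-3.3,-4.4,-5.5,-6.6,-7.7,-8.8]}'
python3 -c "
from h import *
go(.52,-.33,.25,90)"
```

```text
t 0.20 pos [ 0.1435 -0.5048  0.2263] yaw 15.86 open 0.0918 F [-0.1 -0.4  0.3] | delta [16.399 -2.611 -0.942] roll -12.36
time: 0.87
tool_pos: [0.4384, -0.3656, 0.2514]
tool_rot: [-3.141, -0.0, 1.204]
contact_force: [0.6, -0.1, -0.5]
opening: 0.092
t 0.87 pos [ 0.4384 -0.3656  0.2514] yaw 68.98 open 0.0920 F [ 0.6 -0.1 -0.5] | delta [2.499 2.537 0.053] roll -3.50
```

```bash

python3 -m crank '{"claw":[1,1,1,1,1,1,1,1],"delta_pos":[[0.8,0.8,0],[1.6,1.6,0],[2.5,2.5,0],[2.5,2.5,0],[2.5,2.5,0],[2.5,2.5,0],[2.5,2.5,0],[2.5,2.5,0]],"roll":[-1.1,-2.2,-3.3,-3.5,-3.5,-3.5,-3.5,-3.5]}'
python3 - <<'E'
from h import *
im,K,Rc,o=cam("wrist")
cv2.imwrite("pics/w1.png",im); np.savez("w1.npz",im=im,K=K,Rc=Rc,o=o)
go(.54,.06,.25,90)
E
```

```text
time: 1.53
tool_pos: [0.5169, -0.3324, 0.2519]
tool_rot: [-3.141, 0.0, 1.562]
contact_force: [0.6, 0.5, 0.4]
opening: 0.0916
t 1.58 pos [ 0.517  -0.3324  0.252 ] yaw 89.53 open 0.0917 F [ 0.1 -0.5  1.1] | delta [15.701  0.79   0.075] roll -0.08
```

View pics/w1.png

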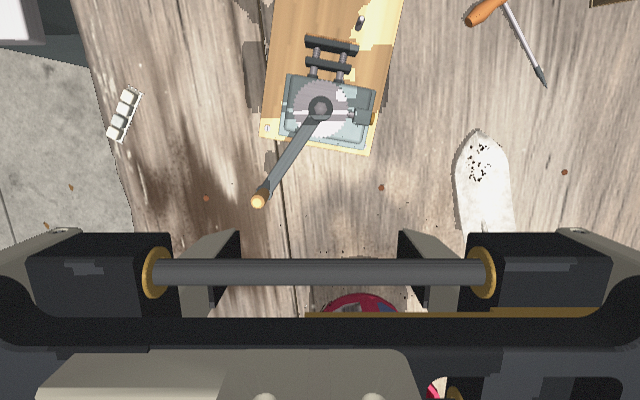

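The pivot is at wrist (320,107) and the top of the lever grip at (258,201). The jig is only partly in view, so I'll take one more look from further left.

```bash

python3 -m crank '{"claw":[1,1,1,1,1,1,1,1],"delta_pos":[[1.2,0.1,0],[2.4,0.2,0],[3.6,0.3,0],[4.8,0.4,0],[5.2,0.5,0],[5.2,0.5,0],[5.2,0.5,0],[5.2,0.5,0]],"roll":[0,0,0,0,0,0,0,0]}'
python3 - <<'E'
from h import *
im,K,Rc,o=cam("wrist")
cv2.imwrite("pics/w2.png",im); np.savez("w2.npz",im=im,K=K,Rc=Rc,o=o)
E
python3 -m crank '{"claw":[1,1,1,1,1,1,1,1],"delta_pos":[[1.5,0,0],[3,0,0],[4.5,0,0],[6,0,0],[7.5,0,0],[9,0,0],[10.4,0,0],[10.4,0,0]],"roll":[0,0,0,0,0,0,0,0]}'
python3 - <<'E'
from h import *
im,K,Rc,o=cam("wrist")
cv2.imwrite("pics/w3.png",im); np.savez("w3.npz",im=im,K=K,Rc=Rc,o=o)
hsv=cv2.cvtColor(im,cv2.COLOR_BGR2HSV)
go(.54,.06,.25,90)
E
```

```text
time: 2.25
tool_pos: [0.531, -0.2032, 0.2518]
tool_rot: [3.141, 0.001, 1.564]
contact_force: [0.3, 0.0, 0.4]
opening: 0.0919
time: 2.97
tool_pos: [0.5327, 0.0626, 0.2517]
tool_rot: [-3.142, -0.002, 1.568]
contact_force: [-0.3, -0.1, -0.5]
opening: 0.0917
t 3.02 pos [0.5329 0.0599 0.2516] yaw 89.83 open 0.0919 F [-0.1  0.1  0.3] | delta [0.004 0.284 0.064] roll -0.03
```

View pics/w2.png

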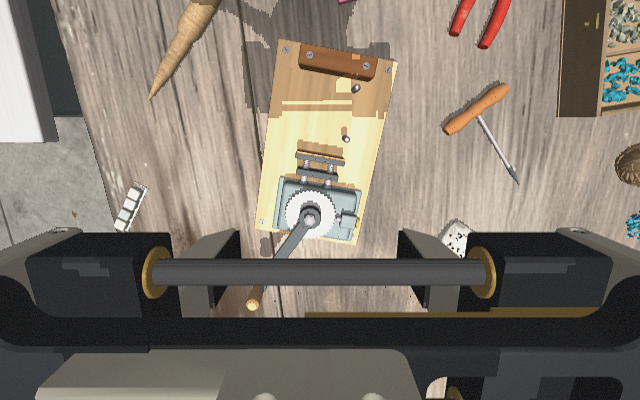

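View pics/w3.png

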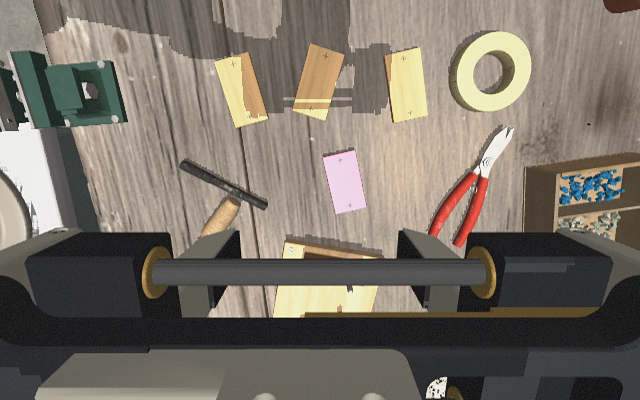

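Three pale blanks, each with two pencil crosses, are at wrist (241,89), (319,81) and (406,84). The pink one at (345,181) lacks the wood colour, so I'll leave it alone. Now I'll measure the blanks and the jig.

```bash
python3 - <<'E'
from h import *
d=np.load("w3.npz");im,K,Rc,o=d["im"],d["K"],d["Rc"],d["o"]
lab=cv2.cvtColor(im,cv2.COLOR_BGR2LAB)
for n,lo in (("w3",1),("w2",2)):
    d=np.load(n+".npz");im,K,Rc,o=d["im"],d["K"],d["Rc"],d["o"]
    lab=cv2.cvtColor(im,cv2.COLOR_BGR2LAB)
    m=((lab[...,2]>146)&(lab[...,1]<150)).astype(np.uint8)*255
    m=cv2.morphologyEx(m,cv2.MORPH_CLOSE,np.ones((3,3)))
    cv2.imwrite(f"pics/m_{n}.png",m)
    cs,_=cv2.findContours(m,cv2.RETR_EXTERNAL,cv2.CHAIN_APPROX_NONE)
    for c in cs:
        a=cv2.contourArea(c)
        if a<1000: continue
        z=.01 if lo==1 else .018
        h=cv2.convexHull(c)
        print(n,c.reshape(-1,2).mean(0).round(),a,rect(ray(h.reshape(-1,2)+0.,K,Rc,o,z)))
    if n=="w2": cv2.imwrite("pics/w2c.png",cv2.resize(im[30:250,240:410],None,fx=4,fy=2.7*1,interpolation=cv2.INTER_CUBIC))
    else: cv2.imwrite("pics/w3c.png",cv2.resize(im[30:140,200:440],None,fx=3.3,fy=3.3,interpolation=cv2.INTER_CUBIC))
E
```

```text
w3 [423. 308.] 4078.0 (array([ 0.71634674, -0.14097865]), (513.1566162109375, 55.58392333984375), np.float32(179.79463))
w3 [241.  90.] 2379.5 (array([0.43407852, 0.17103955]), (84.23956298828125, 46.0134162902832), np.float32(104.82253))
w3 [406.  85.] 2402.0 (array([0.64614276, 0.17605684]), (84.24957275390625, 45.79151916503906), np.float32(101.91481))
w3 [318.  81.] 2397.5 (array([0.53207904, 0.18014735]), (83.95013427734375, 45.62131118774414), np.float32(72.86672))
w3 [492.  72.] 4663.0 (array([0.75409576, 0.19189969]), (95.45148468017578, 93.891845703125), np.float32(179.78787))
w2 [450. 313.] 1400.0 (array([ 0.73462823, -0.4208627 ]), (452.3475341796875, 16.206958770751953), np.float32(179.5212))
w2 [321. 157.] 15581.5 (array([ 0.53406171, -0.17227841]), (249.3619384765625, 149.252685546875), np.float32(79.385155))
w2 [614.  70.] 1164.5 (array([ 0.90194739, -0.06191849]), (135.8445587158203, 50.941200256347656), np.float32(103.737015))
w2 [179.  44.] 1601.0 (array([ 0.35661981, -0.04825591]), (137.02651977539062, 25.831676483154297), np.float32(51.275845))
```

View pics/m_w3.png

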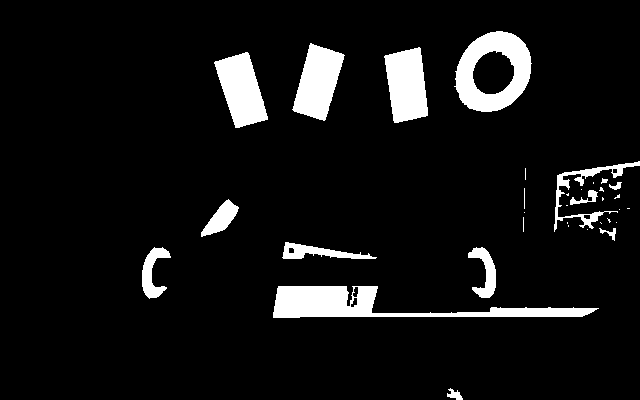

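View pics/m_w2.png

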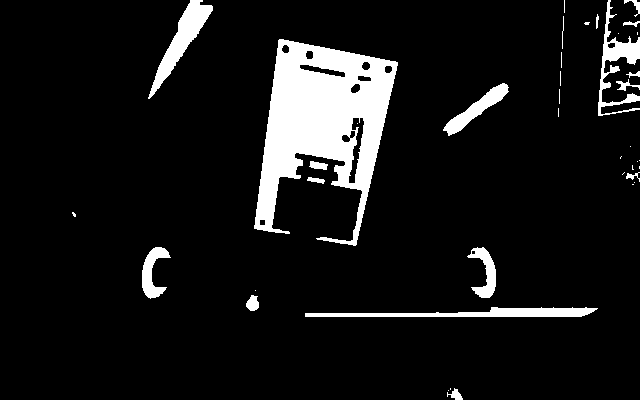

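View pics/w3c.png

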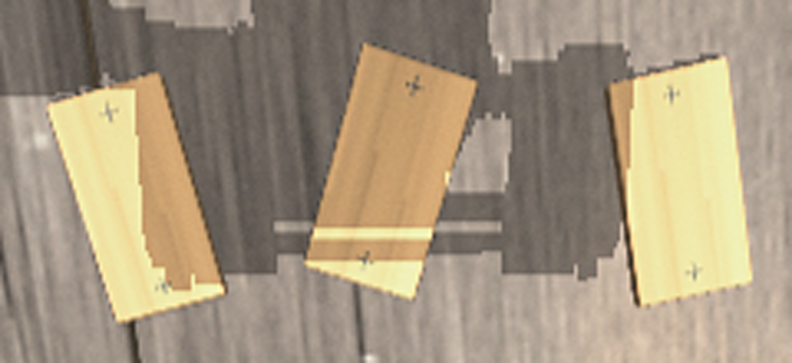

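View pics/w2c.png

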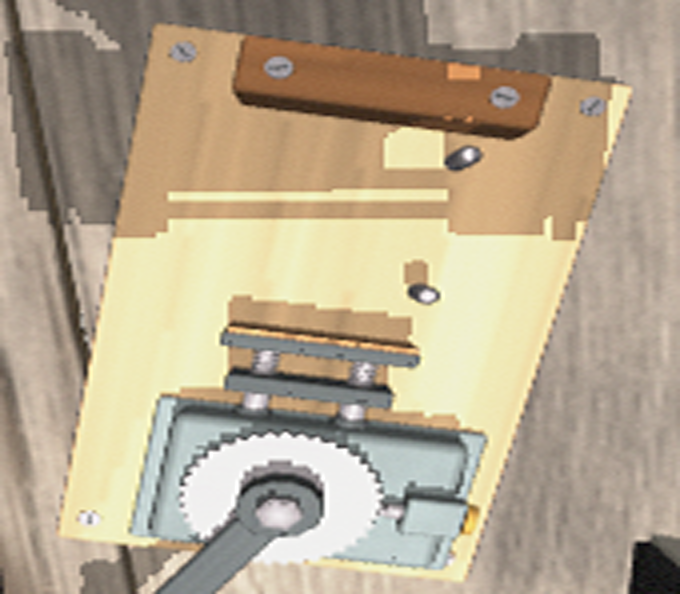

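Masks fit the known sizes to under 1 mm. Going for blank A at (0.434, 0.171), yaw 104.8.

```bash
python3 - <<'E'
from h import *
go(.4341,.1710,.050,104.8)
E
```

```text
t 3.02 pos [0.5329 0.0599 0.2516] yaw 89.83 open 0.0919 F [-0.1  0.1  0.3] | delta [ 4.429 -3.965  8.065] roll -2.50
```

```bash

python3 -m crank '{"claw":[0.7,0.7,0.7,0.7,0.7,0.7,0.7,0.7],"delta_pos":[[0.7,-0.6,1.2],[1.4,-1.2,2.4],[2.1,-1.8,3.7],[2.8,-2.5,5.0],[3.5,-3.2,6.4],[4.2,-3.8,7.7],[4.43,-3.96,8.06],[4.43,-3.96,8.06]],"roll":[-0.5,-1,-1.5,-2,-2.5,-2.5,-2.5,-2.5]}' 
python3 - <<'E'
from h import *
go(.4341,.1710,.003,104.8)
im,*_=cam("wrist"); cv2.imwrite("pics/w4.png",im)
E
```

```text
time: 3.68
tool_pos: [0.432, 0.1687, 0.0475]
tool_rot: [-3.135, -0.0, 1.827]
contact_force: [-0.6, -0.8, 0.3]
opening: 0.064
t 3.68 pos [0.432  0.1687 0.0475] yaw 104.66 open 0.0640 F [-0.6 -0.8  0.3] | delta [0.069 0.115 1.781] roll -0.02
```

View pics/w4.png

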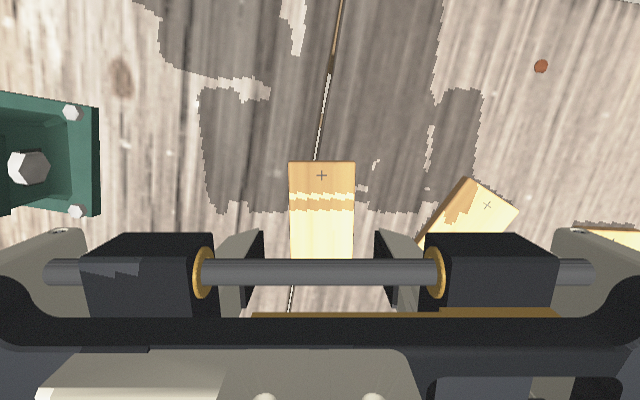

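Blank A is centred and square between the fingers, so I'll descend and pinch.

```bash

python3 -m crank '{"claw":[0.7,0.7,0.7,0.7,0.4,0.4,0.4,0.4],"delta_pos":[[0.05,0.05,0.7],[0.05,0.05,1.4],[0.05,0.05,1.7],[0.05,0.05,1.7],[0.05,0.05,1.7],[0.05,0.05,1.7],[0.05,0.05,1.7],[0.05,0.05,1.7]],"roll":[0,0,0,0,0,0,0,0]}' 25
python3 - <<'E'
from h import *
go(.5409,-.1248,.06,79.39)
E
```

```text
time: 4.4
tool_pos: [0.4361, 0.1711, 0.0086]
tool_rot: [3.14, 0.0, 1.827]
contact_force: [0.2, -1.4, 3.2]
opening: 0.0445
t 4.40 pos [0.4361 0.1711 0.0086] yaw 104.66 open 0.0445 F [ 0.2 -1.4  3.2] | delta [-12.513   1.066  -2.05 ] roll 4.21
```

The delta counts from the commanded pose, so the fingers stopped at z = 8 mm, too shallow. I'll reopen, go lower and re-pinch.

```bash

python3 -m crank '{"claw":[0.7,0.7,0.7,0.7,0.3,0.3,0.3,0.3],"delta_pos":[[0,0,0],[0,0,0],[0,0,0.1],[0,0,0.2],[0,0,0.2],[0,0,0.2],[0,0,0.2],[0,0,0.2]],"roll":[0,0,0,0,0,0,0,0]}' 25
python3 - <<'E'
from h import *
go(.5409,-.1248,.06,79.39)
im,*_=cam("wrist"); cv2.imwrite("pics/w5.png",im)
E
```

```text
time: 5.07
tool_pos: [0.4353, 0.1712, 0.0026]
tool_rot: [-3.141, 0.0, 1.827]
contact_force: [-0.9, -0.2, -0.7]
opening: 0.0458
t 5.07 pos [0.4353 0.1712 0.0026] yaw 104.66 open 0.0458 F [-0.9 -0.2 -0.7] | delta [-12.523   1.091  -2.294] roll 4.21
```

View pics/w5.png

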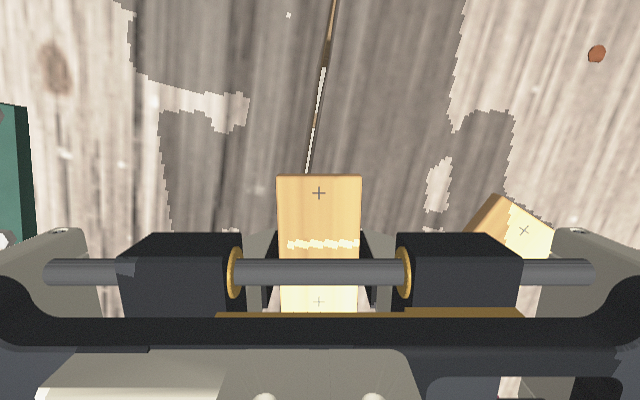

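```bash

python3 -m crank '{"claw":[0.3,0.3,0.3,0.3,0.3,0.3,0.3,0.3],"delta_pos":[[0,0,-1.5],[-0.5,0,-3],[-2,0.2,-3],[-3.6,0.3,-3],[-5.2,0.5,-3],[-6.8,0.6,-3],[-8.4,0.7,-3],[-10,0.9,-3]],"roll":[0,0,0.8,1.6,2.4,3.2,4.0,4.2]}'
python3 -m crank '{"claw":[0.3,0.3,0.3,0.3,0.3,0.3,0.3,0.3],"delta_pos":[[-1.0,0.8,0],[-2.2,1.0,0],[-2.2,1.0,0],[-2.2,1.0,0],[-2.2,1.0,0],[-2.2,1.0,0],[-2.2,1.0,0],[-2.2,1.0,0]],"roll":[0,0,0,0,0,0,0,0]}'
python3 - <<'E'
from h import *
go(.5409,-.1248,.06,79.39)
im,*_=cam("wrist"); cv2.imwrite("pics/w6.png",im)
E
```

```text
time: 5.78
tool_pos: [0.5202, -0.067, 0.0778]
tool_rot: [-3.141, 0.0, 1.382]
contact_force: [1.6, 0.3, -1.0]
opening: 0.0455
time: 6.45
tool_pos: [0.5348, -0.1225, 0.0778]
tool_rot: [-3.142, -0.0, 1.388]
contact_force: [0.8, 0.2, -0.1]
opening: 0.0458
t 6.45 pos [ 0.5348 -0.1225  0.0778] yaw 79.55 open 0.0458 F [ 0.8  0.2 -0.1] | delta [-0.045  0.255  0.713] roll 0.03
```

View pics/w6.png

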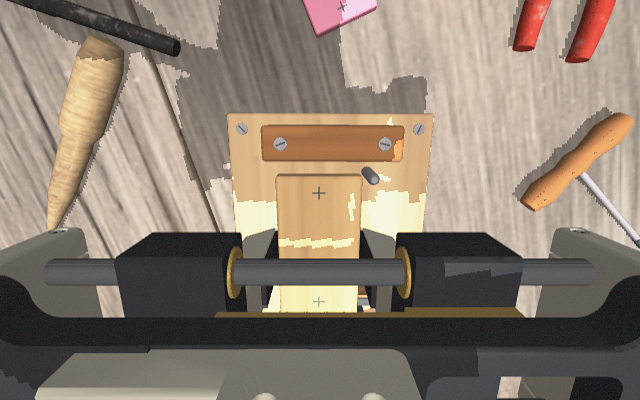

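```bash
cat >> h.py <<'E'
def tool2(P):
    s=robot.observe(); M=R.from_euler("xyz",s["tool_rot"]).as_matrix()
    return (np.atleast_2d(P)-s["tool_pos"])@M
OJ=np.array([.5359,-.1625]); AJ=np.radians(79.385-90)
def jig(P):
    P=np.atleast_2d(P)[:,:2]-OJ; c,s=np.cos(AJ),np.sin(AJ)
    return np.c_[P@[c,s],P@[-s,c]]*1000
E
python3 - <<'E'
from h import *
im,K,Rc,o=cam("wrist"); s=robot.observe(); z=s["tool_pos"][2]-.0026+.010
# held blank: end corners, crosses
print("held tool mm",tool2(ray([[277,175],[361,175],[318.5,193],[318.5,301]],K,Rc,o,z)).round(4)*1000)
# jig corners top of board, 
print("board corners jig",jig(ray([[227.5,114],[433,114]],K,Rc,o,.018)).round(1))
# dowel top
print("dowel top",jig(ray([[370,174]],K,Rc,o,.052)).round(1)); print("tcp jig",jig(s["tool_pos"]))
cv2.imwrite("pics/w6c.png",cv2.resize(im[100:320,215:445],None,fx=2.7,fy=2.7,interpolation=cv2.INTER_CUBIC))
E
```

```text
held tool mm [[ 43.9 -21.5  -7.4]
 [ 43.9  22.4  -7.4]
 [ 34.2   0.2  -7.4]
 [-31.5   0.1  -7.4]]
board corners jig [[-73.4 114.4]
 [ 73.8 114.7]]
dowel top [[24.6 77.2]]
tcp jig [[-8.29159157 38.75150751]]
```

View pics/w6c.png

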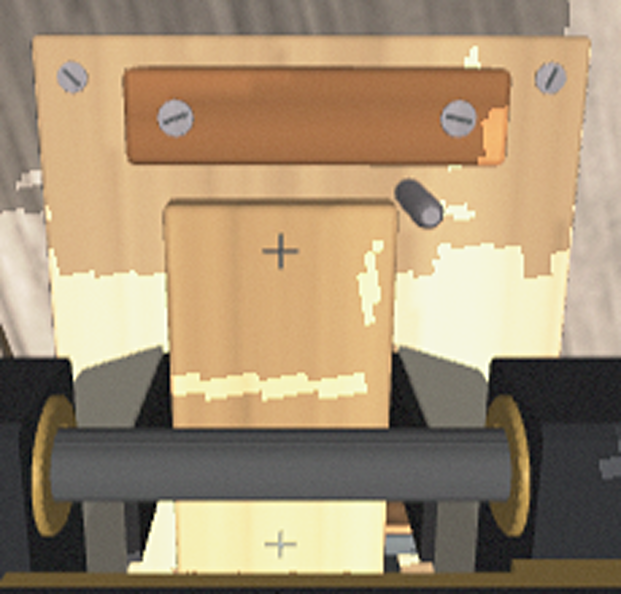

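```bash

python3 -m crank '{"claw":[0.3,0.3,0.3,0.3,0.3,0.3,0.3,0.3],"delta_pos":[[-0.09,0.13,0],[-0.09,0.25,0.1],[-0.09,0.25,0.6],[-0.09,0.25,1.1],[-0.09,0.25,1.6],[-0.09,0.25,2.1],[-0.09,0.25,2.1],[-0.09,0.25,2.1]],"roll":[0,0,0,0,0,0,0,0]}'
python3 - <<'E'
from h import *
s=robot.observe(); print(s["tool_pos"],jig(s["tool_pos"]),s["contact_force"])
im,K,Rc,o=cam("wrist")
cv2.imwrite("pics/w7c.png",cv2.resize(im[100:320,215:445],None,fx=2.7,fy=2.7,interpolation=cv2.INTER_CUBIC))
E
```

```text
time: 7.22
tool_pos: [0.5404, -0.127, 0.0247]
tool_rot: [-3.14, -0.0, 1.387]
contact_force: [-0.2, -0.9, -0.1]
opening: 0.046
[ 0.54041665 -0.12697178  0.02470588] [[-2.10524928 35.75223531]] [-0.17888533 -0.91265008 -0.07636529]
```

View pics/w7c.png

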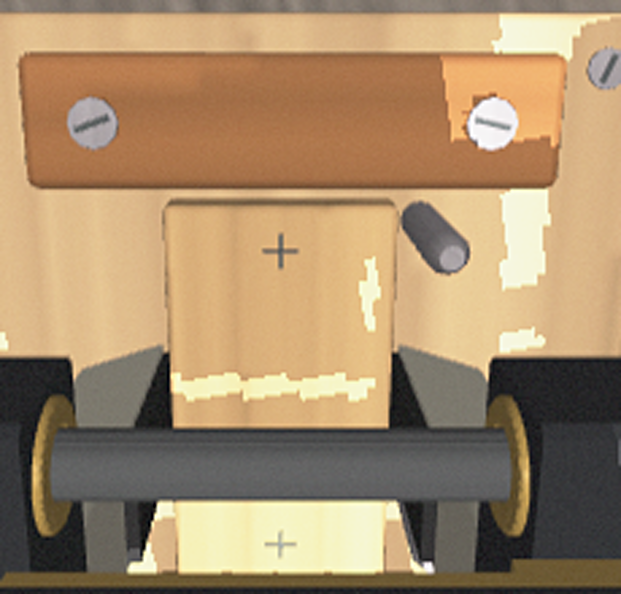

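Gap to the dowel is a few mm. I'll feel for the dowels along +jig x.

```bash

python3 -m crank '{"claw":[0.3,0.3,0.3,0.3,0.3,0.3,0.3,0.3],"delta_pos":[[0,0.02,0],[0,0.04,0],[0,0.06,0],[0,0.06,0],[0,0.06,0],[0,0.06,0],[0,0.06,0],[0,0.06,0]],"roll":[0,0,0,0,0,0,0,0]}'
python3 -m crank '{"claw":[0.3,0.3,0.3,0.3,0.3,0.3,0.3,0.3],"delta_pos":[[0,0.01,0],[0,0.02,0],[0,0.03,0],[0,0.04,0],[0,0.04,0],[0,0.04,0],[0,0.04,0],[0,0.04,0]],"roll":[0,0,0,0,0,0,0,0]}'
python3 -c "
from h import *
s=robot.observe(); print(s['tool_pos'],jig(s['tool_pos']),s['contact_force'],s['torque'])"
```

```text
time: 7.93
tool_pos: [0.542, -0.1273, 0.0252]
tool_rot: [-3.142, 0.0, 1.387]
contact_force: [0.6, -1.5, -0.6]
opening: 0.0456
time: 8.6
tool_pos: [0.5428, -0.1274, 0.0252]
tool_rot: [-3.141, 0.0, 1.387]
contact_force: [-1.5, 0.1, -0.2]
opening: 0.0458
[ 0.54284594 -0.12744525  0.0251527 ] [[ 0.36968062 35.73436884]] [-1.46987882  0.11621162 -0.22728132] [-0.06970417  0.09339209 -0.00512486]
```

```bash

python3 -m crank '{"claw":[0.3,0.3,0.3,0.3,0.3,0.3,0.3,0.3],"delta_pos":[[0,0.02,0],[0,0.04,0],[0,0.04,0],[0,0.04,0],[0,0.04,0],[0,0.04,0],[0,0.04,0],[0,0.04,0]],"roll":[0,0,0,0,0,0,0,0]}'
python3 -c "
from h import *
s=robot.observe(); print(s['tool_pos'],jig(s['tool_pos']),s['contact_force'],s['torque'])"
```

```text
time: 9.27
tool_pos: [0.543, -0.1274, 0.025]
tool_rot: [-3.139, -0.0, 1.387]
contact_force: [-4.4, 0.3, 2.1]
opening: 0.0454
[ 0.54296945 -0.12740142  0.02500855] [[ 0.48300629 35.8001999 ]] [-4.43031561  0.31763865  2.07067686] [ 0.06248535  0.76620583 -0.02862737]
```

Contact at jig x ≈ 0.4, where the geometry puts it. I'll back off 0.6 mm, lower, release and rise.

```bash

python3 -m crank '{"claw":[0.3,0.3,0.3,0.3,0.3,0.3,0.3,0.3],"delta_pos":[[0,-0.06,0],[0,-0.065,0],[0,-0.065,0.05],[0,-0.065,0.1],[0,-0.065,0.15],[0,-0.065,0.18],[0,-0.065,0.18],[0,-0.065,0.18]],"roll":[0,0,0,0,0,0,0,0]}'
python3 -c "
from h import *
s=robot.observe(); print(s['tool_pos'],jig(s['tool_pos']),s['contact_force'],s['torque'])"
```

```text
time: 9.93
tool_pos: [0.5426, -0.1274, 0.0207]
tool_rot: [3.141, 0.0, 1.387]
contact_force: [0.1, 0.7, -0.2]
opening: 0.0459
[ 0.54256233 -0.12739441  0.02065061] [[ 0.08156788 35.73209793]] [ 0.13291808  0.71684746 -0.16609655] [ 0.00163117 -0.1176906  -0.01529306]
```

```bash

python3 -m crank '{"claw":[0.3,0.3,0.3,0.6,0.6,0.6,0.6,0.6],"delta_pos":[[0,-0.02,0],[0,-0.02,0.02],[0,-0.02,0.02],[0,-0.02,0],[0,-0.02,-0.02],[0,-0.02,-0.6],[0,-0.02,-1.6],[0,-0.02,-2.6]],"roll":[0,0,0,0,0,0,0,0]}'
python3 - <<'E'
from h import *
im,K,Rc,o=cam("wrist"); s=robot.observe(); print(jig(s["tool_pos"]))
cv2.imwrite("pics/w8c.png",cv2.resize(im[60:320,195:445],None,fx=2.2,fy=2.2,interpolation=cv2.INTER_CUBIC))
go(.5321,.1801,.08,72.9)
E
```

```text
time: 10.6
tool_pos: [0.5412, -0.127, 0.0855]
tool_rot: [-3.139, -0.0, 1.387]
contact_force: [0.8, -0.2, -0.2]
opening: 0.0548
[[ 1.85249235 35.39128705]]
t 10.65 pos [ 0.5442 -0.1281  0.0911] yaw 79.47 open 0.0545 F [ 1.4 -0.3  4.2] | delta [12.03  -2.734  0.41 ] roll 1.09
```

View pics/w8c.png

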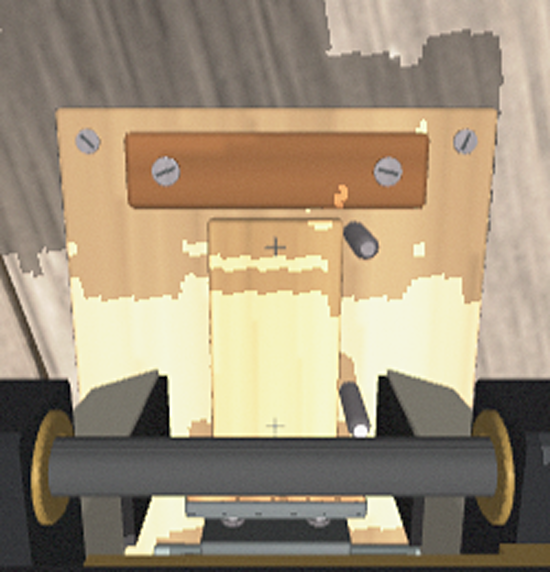

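Blank 1 lies flat and parallel to the dowels with a small fence gap. Now for blank B at (0.532, 0.180).

```bash

python3 -m crank '{"claw":[0.7,0.7,0.7,0.7,0.7,0.7,0.7,0.7],"delta_pos":[[1.5,-0.3,0],[3.0,-0.6,0],[4.6,-1.0,0],[6.2,-1.4,0],[7.8,-1.8,0],[9.4,-2.2,0],[11.0,-2.5,0.2],[12,-2.7,0.4]],"roll":[0.2,0.4,0.6,0.8,1.0,1.1,1.1,1.1]}'
python3 -m crank '{"claw":[0.7,0.7,0.7,0.7,0.7,0.7,0.7,0.7],"delta_pos":[[0,0,0.4],[0,0,0.8],[0,0,1.2],[0,0,1.2],[0,0,1.2],[0,0,1.2],[0,0,1.2],[0,0,1.2]],"roll":[0,0,0,0,0,0,0,0]}'
python3 - <<'E'
from h import *
go(.5321,.1801,.0026,72.87)
im,K,Rc,o=cam("wrist")
cv2.imwrite("pics/w9c.png",im)
E
```

```text
time: 11.32
tool_pos: [0.5301, 0.1838, 0.0758]
tool_rot: [3.141, -0.001, 1.274]
contact_force: [-0.0, -0.5, 0.7]
opening: 0.0643
time: 11.98
tool_pos: [0.531, 0.1795, 0.0462]
tool_rot: [3.141, -0.0, 1.271]
contact_force: [-0.6, -0.4, 0.4]
opening: 0.0644
t 11.98 pos [0.531  0.1795 0.0462] yaw 72.80 open 0.0644 F [-0.6 -0.4  0.4] | delta [0.035 0.036 1.745] roll -0.01
```

View pics/w9c.png

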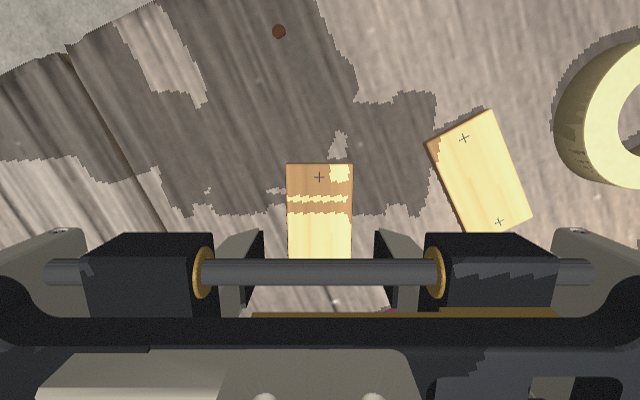

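```bash

python3 -m crank '{"claw":[0.7,0.7,0.7,0.7,0.3,0.3,0.3,0.3],"delta_pos":[[0.03,0.03,0.6],[0.03,0.03,1.2],[0.03,0.03,1.6],[0.03,0.03,1.74],[0.03,0.03,1.74],[0.03,0.03,1.74],[0.03,0.03,1.74],[0.03,0.03,1.74]],"roll":[0,0,0,0,0,0,0,0]}' 25
python3 - <<'E'
from h import *
im,K,Rc,o=cam("wrist")
cv2.imwrite("pics/w10.png",im)
g=[.5421,-.1274]
go(*g,.09,79.45)
E
```

```text
time: 12.7
tool_pos: [0.5319, 0.1806, 0.0029]
tool_rot: [3.14, -0.001, 1.272]
contact_force: [0.4, 0.5, 0.8]
opening: 0.0454
t 12.75 pos [0.5319 0.1806 0.003 ] yaw 72.86 open 0.0456 F [ 0.9 -0.6  1.5] | delta [-11.652   4.024  -3.484] roll -1.10
```

View pics/w10.png

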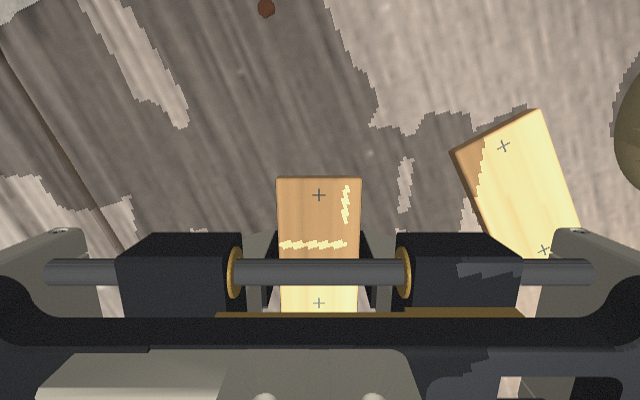

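Gripped well (45.6 mm). Carrying it to the pile.

```bash

python3 -m crank '{"claw":[0.3,0.3,0.3,0.3,0.3,0.3,0.3,0.3],"delta_pos":[[0,0,-1.5],[-0.5,0.2,-3],[-2,0.7,-3.5],[-3.5,1.2,-3.5],[-5.0,1.7,-3.5],[-6.5,2.3,-3.5],[-8.0,2.8,-3.5],[-9.5,3.3,-3.5]],"roll":[0,0,-0.3,-0.6,-0.9,-1.1,-1.1,-1.1]}'
python3 -m crank '{"claw":[0.3,0.3,0.3,0.3,0.3,0.3,0.3,0.3],"delta_pos":[[-1.0,0.4,0],[-2.0,0.5,0],[-2.0,0.5,0],[-2.0,0.5,0],[-2.0,0.5,0],[-2.0,0.5,0],[-2.0,0.5,0],[-2.0,0.5,0]],"roll":[0,0,0,0,0,0,0,0]}'
python3 - <<'E'
from h import *
go(.5421,-.1266,.036,79.45)
E
```

```text
time: 13.42
tool_pos: [0.5402, -0.0727, 0.0903]
tool_rot: [3.14, 0.0, 1.387]
contact_force: [0.4, 0.3, -0.5]
opening: 0.0454
time: 14.08
tool_pos: [0.5435, -0.1211, 0.0898]
tool_rot: [3.142, 0.0, 1.388]
contact_force: [-0.5, 1.1, -1.1]
opening: 0.0456
t 14.08 pos [ 0.5435 -0.1211  0.0898] yaw 79.55 open 0.0456 F [-0.5  1.1 -1.1] | delta [-0.226 -0.015  2.153] roll 0.02
```

```bash

python3 -m crank '{"claw":[0.3,0.3,0.3,0.3,0.3,0.3,0.3,0.3],"delta_pos":[[-0.12,-0.05,0],[-0.22,-0.05,0.4],[-0.22,-0.05,0.9],[-0.22,-0.05,1.4],[-0.22,-0.05,1.9],[-0.22,-0.05,2.15],[-0.22,-0.05,2.15],[-0.22,-0.05,2.15]],"roll":[0,0,0,0,0,0,0,0]}'
python3 - <<'E'
from h import *
s=robot.observe(); print(jig(s["tool_pos"]))
go(.5421,-.1266,.0315,79.45)
E
```

```text
time: 14.75
tool_pos: [0.541, -0.1274, 0.0356]
tool_rot: [-3.141, -0.0, 1.387]
contact_force: [0.0, -0.6, 0.9]
opening: 0.0451
[[-1.47995091 35.43695534]]
t 14.75 pos [ 0.541  -0.1274  0.0356] yaw 79.46 open 0.0451 F [ 0.  -0.6  0.9] | delta [0.04  0.039 0.165] roll 0.00
```

```bash

python3 -m crank '{"claw":[0.3,0.3,0.3,0.3,0.3,0.3,0.3,0.3],"delta_pos":[[0.04,0.02,0],[0.04,0.045,0],[0.04,0.045,0.05],[0.04,0.045,0.1],[0.04,0.045,0.15],[0.04,0.045,0.18],[0.04,0.045,0.18],[0.04,0.045,0.18]],"roll":[0,0,0,0,0,0,0,0]}'
python3 - <<'E'
from h import *
s=robot.observe(); print(jig(s["tool_pos"]),s["tool_pos"],s["contact_force"],s["torque"])
E
```

```text
time: 15.42
tool_pos: [0.5424, -0.1266, 0.0314]
tool_rot: [-3.142, 0.0, 1.387]
contact_force: [0.1, 0.2, -0.6]
opening: 0.0455
[[-0.19608358 36.51319584]] [ 0.54243332 -0.12657553  0.03141464] [ 0.14600077  0.22336768 -0.55272008] [ 0.00234712 -0.12841623  0.04548689]
```

```bash

python3 -m crank '{"claw":[0.3,0.3,0.3,0.6,0.6,0.6,0.6,0.6],"delta_pos":[[0,-0.01,0.02],[0,-0.01,0.03],[0,-0.01,0.03],[0,-0.01,0.01],[0,-0.01,-0.01],[0,-0.01,-0.4],[0,-0.01,-1.2],[0,-0.01,-2.2]],"roll":[0,0,0,0,0,0,0,0]}'
python3 - <<'E'
from h import *
im,K,Rc,o=cam("wrist")
cv2.imwrite("pics/w11c.png",cv2.resize(im[60:320,195:445],None,fx=2.2,fy=2.2,interpolation=cv2.INTER_CUBIC))
go(.6461,.1761,.08,101.9)
E
```

```text
time: 16.08
tool_pos: [0.5411, -0.1262, 0.0863]
tool_rot: [-3.138, -0.001, 1.387]
contact_force: [-0.1, -0.0, -0.4]
opening: 0.0549
t 16.13 pos [ 0.5443 -0.1273  0.0922] yaw 79.47 open 0.0547 F [ 2.  -0.6  4.6] | delta [12.675  1.78   0.482] roll -3.74
```

View pics/w11c.png

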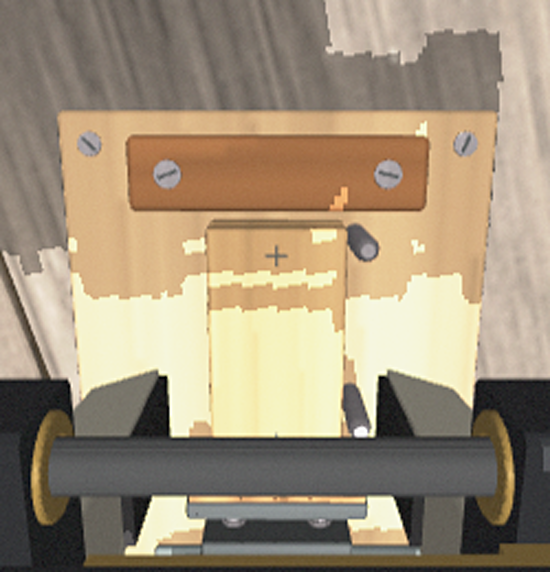

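Two are stacked squarely. Now the third, at (0.646, 0.176).

```bash

python3 -m crank '{"claw":[0.7,0.7,0.7,0.7,0.7,0.7,0.7,0.7],"delta_pos":[[1.6,0.2,0],[3.2,0.4,0],[4.8,0.6,0],[6.4,0.9,0],[8.0,1.1,0],[9.6,1.3,0],[11.2,1.6,0.2],[12.65,1.75,0.4]],"roll":[-0.5,-1.0,-1.5,-2.0,-2.5,-3.0,-3.5,-3.74]}'
python3 -m crank '{"claw":[0.7,0.7,0.7,0.7,0.7,0.7,0.7,0.7],"delta_pos":[[0,0,0.4],[0,0,0.8],[0,0,1.2],[0,0,1.2],[0,0,1.2],[0,0,1.2],[0,0,1.2],[0,0,1.2]],"roll":[0,0,0,0,0,0,0,0]}'
python3 - <<'E'
from h import *
go(.6461,.1761,.0027,101.9)
im,K,Rc,o=cam("wrist")
cv2.imwrite("pics/w12.png",im)
E
```

```text
time: 16.8
tool_pos: [0.6442, 0.1789, 0.0775]
tool_rot: [3.139, 0.0, 1.782]
contact_force: [0.5, -0.4, -0.4]
opening: 0.0642
time: 17.47
tool_pos: [0.6436, 0.1757, 0.0473]
tool_rot: [3.14, 0.0, 1.777]
contact_force: [0.4, 0.4, 0.1]
opening: 0.0643
t 17.47 pos [0.6436 0.1757 0.0473] yaw 101.84 open 0.0643 F [0.4 0.4 0.1] | delta [-0.007  0.1    1.784] roll -0.01
```

View pics/w12.png

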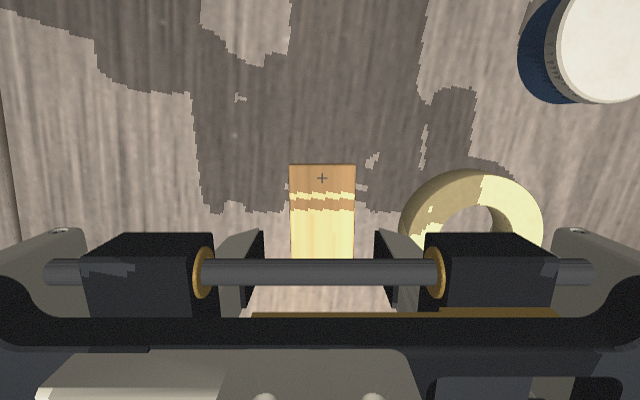

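The tape roll is close to the far finger, so I'll narrow the opening to 53 mm before going down.

```bash

python3 -m crank '{"claw":[0.57,0.57,0.57,0.57,0.57,0.57,0.57,0.57],"delta_pos":[[0,0.1,0],[0,0.1,0.1],[0,0.1,0.3],[0,0.1,0.6],[0,0.1,0.9],[0,0.1,1.0],[0,0.1,1.0],[0,0.1,1.0]],"roll":[0,0,0,0,0,0,0,0]}' 25
python3 - <<'E'
from h import *
go(.6461,.1761,.0027,101.9)
im,K,Rc,o=cam("wrist")
cv2.imwrite("pics/w13.png",im)
E
```

```text
time: 18.18
tool_pos: [0.6453, 0.1769, 0.0209]
tool_rot: [-3.141, 0.0, 1.779]
contact_force: [0.1, 0.6, 0.1]
opening: 0.0525
t 18.18 pos [0.6453 0.1769 0.0209] yaw 101.90 open 0.0525 F [0.1 0.6 0.1] | delta [-0.036  0.026  0.73 ] roll 0.00
```

View pics/w13.png

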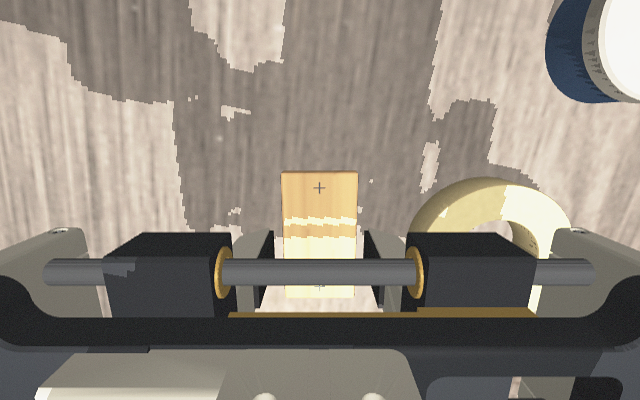

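```bash

python3 -m crank '{"claw":[0.57,0.57,0.57,0.57,0.57,0.3,0.3,0.3],"delta_pos":[[-0.02,0.02,0.2],[-0.02,0.02,0.4],[-0.02,0.02,0.6],[-0.02,0.02,0.73],[-0.02,0.02,0.73],[-0.02,0.02,0.73],[-0.02,0.02,0.73],[-0.02,0.02,0.73]],"roll":[0,0,0,0,0,0,0,0]}' 25
python3 - <<'E'
from h import *
im,K,Rc,o=cam("wrist")
cv2.imwrite("pics/w14.png",im)
go(.5421,-.1266,.10,79.45)
E
```

```text
time: 18.9
tool_pos: [0.6463, 0.1765, 0.0034]
tool_rot: [3.141, 0.0, 1.778]
contact_force: [-0.7, -0.1, -1.0]
opening: 0.0456
t 18.95 pos [0.6462 0.1765 0.0034] yaw 101.90 open 0.0456 F [ 0.4  0.2 -0.3] | delta [-11.005  -6.574  -3.865] roll 3.74
```

View pics/w14.png

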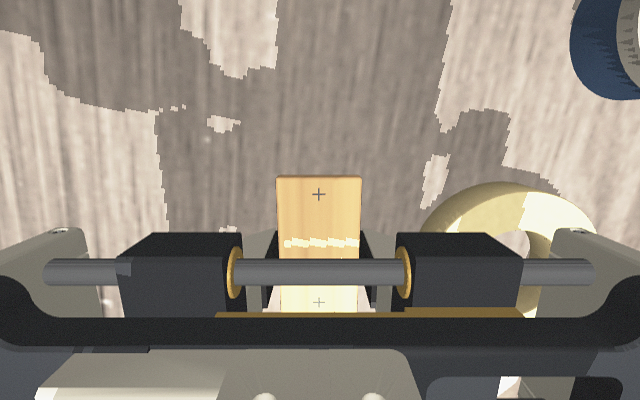

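```bash

python3 -m crank '{"claw":[0.3,0.3,0.3,0.3,0.3,0.3,0.3,0.3],"delta_pos":[[0,0,-1.5],[-0.4,-0.2,-3],[-1.7,-1.0,-3.8],[-3.0,-1.8,-3.8],[-4.3,-2.6,-3.8],[-5.6,-3.4,-3.8],[-6.9,-4.2,-3.8],[-8.2,-4.9,-3.8]],"roll":[0,0,0.8,1.6,2.4,3.2,3.7,3.74]}'
python3 -m crank '{"claw":[0.3,0.3,0.3,0.3,0.3,0.3,0.3,0.3],"delta_pos":[[-1.4,-0.2,0],[-2.8,-0.4,0],[-3.1,-0.5,0],[-3.1,-0.5,0],[-3.1,-0.5,0],[-3.1,-0.5,0],[-3.1,-0.5,0],[-3.1,-0.5,0]],"roll":[0,0,0,0,0,0,0,0]}'
python3 - <<'E'
from h import *
go(.5422,-.1269,.046,79.45)
E
```

```text
time: 19.62
tool_pos: [0.5674, -0.0508, 0.0987]
tool_rot: [3.141, 0.0, 1.384]
contact_force: [0.6, -0.6, -1.1]
opening: 0.0456
time: 20.28
tool_pos: [0.5425, -0.1219, 0.0982]
tool_rot: [3.141, -0.0, 1.389]
contact_force: [-0.4, 0.1, -1.4]
opening: 0.0454
t 20.28 pos [ 0.5425 -0.1219  0.0982] yaw 79.58 open 0.0454 F [-0.4  0.1 -1.4] | delta [-0.197  0.026  2.087] roll 0.02
```

```bash

python3 -m crank '{"claw":[0.3,0.3,0.3,0.3,0.3,0.3,0.3,0.3],"delta_pos":[[-0.1,-0.02,0],[-0.19,-0.02,0.4],[-0.19,-0.02,0.9],[-0.19,-0.02,1.4],[-0.19,-0.02,1.9],[-0.19,-0.02,2.08],[-0.19,-0.02,2.08],[-0.19,-0.02,2.08]],"roll":[0,0,0,0,0,0,0,0]}'
python3 - <<'E'
from h import *
s=robot.observe(); print(jig(s["tool_pos"]))
go(.5422,-.1268,.0415,79.45)
E
```

```text
time: 20.95
tool_pos: [0.5406, -0.1278, 0.046]
tool_rot: [-3.141, -0.0, 1.387]
contact_force: [-0.0, -0.3, 0.3]
opening: 0.0454
[[-1.72898007 34.93857383]]
t 20.95 pos [ 0.5406 -0.1278  0.046 ] yaw 79.46 open 0.0454 F [-0.  -0.3  0.3] | delta [0.052 0.054 0.18 ] roll 0.00
```

```bash

python3 -m crank '{"claw":[0.3,0.3,0.3,0.3,0.3,0.3,0.3,0.3],"delta_pos":[[0.05,0.03,0],[0.05,0.055,0],[0.05,0.055,0.05],[0.05,0.055,0.1],[0.05,0.055,0.15],[0.05,0.055,0.18],[0.05,0.055,0.18],[0.05,0.055,0.18]],"roll":[0,0,0,0,0,0,0,0]}'
python3 - <<'E'
from h import *
s=robot.observe(); print(jig(s["tool_pos"]),s["tool_pos"],s["contact_force"],s["torque"])
E
```

```text
time: 21.62
tool_pos: [0.5422, -0.1269, 0.0416]
tool_rot: [-3.141, 0.0, 1.387]
contact_force: [-0.1, -0.3, -1.0]
opening: 0.0457
[[-0.36675357 36.18274491]] [ 0.5422047  -0.12686889  0.04164845] [-0.14933722 -0.29469483 -0.98841618] [ 0.03500641 -0.07837436 -0.01174413]
```

```bash

python3 -m crank '{"claw":[0.3,0.3,0.3,0.6,0.6,0.6,0.6,0.6],"delta_pos":[[0,0,0.02],[0,0,0.03],[0,0,0.03],[0,0,0.01],[0,0,-0.01],[0,0,-0.4],[0,0,-1.2],[0,0,-2.4]],"roll":[0,0,0,0,0,0,0,0]}'
python3 -m crank '{"claw":[0.6,0.6,0.6,0.6,0.6,0.6,0.6,0.6],"delta_pos":[[0,0,-1.2],[0,0,-2],[0,0,-2],[0,0,-2],[0,0,-2],[0,0,-2],[0,0,-2],[0,0,-2]],"roll":[0,0,0,0,0,0,0,0]}'
python3 - <<'E'
from h import *
im,K,Rc,o=cam("wrist")
cv2.imwrite("pics/w15c.png",cv2.resize(im[60:320,195:445],None,fx=2.2,fy=2.2,interpolation=cv2.INTER_CUBIC))
im,K,Rc,o=cam("side")
cv2.imwrite("pics/s15c.png",cv2.resize(im[180:300,240:370],None,fx=5,fy=5,interpolation=cv2.INTER_CUBIC))
go(.5422,-.1269,.0215,79.45)
E
```

```text
time: 22.28
tool_pos: [0.5407, -0.1263, 0.1009]
tool_rot: [-3.137, -0.001, 1.387]
contact_force: [0.2, -0.2, 0.3]
opening: 0.0548
time: 22.95
tool_pos: [0.5418, -0.1267, 0.1507]
tool_rot: [-3.14, -0.0, 1.387]
contact_force: [-0.4, -1.0, 0.2]
opening: 0.0547
t 23.05 pos [ 0.542  -0.1268  0.151 ] yaw 79.46 open 0.0554 F [-0.7  0.5  0.6] | delta [-4.000e-03  1.500e-02  5.182e+00] roll 0.00
```

View pics/w15c.png

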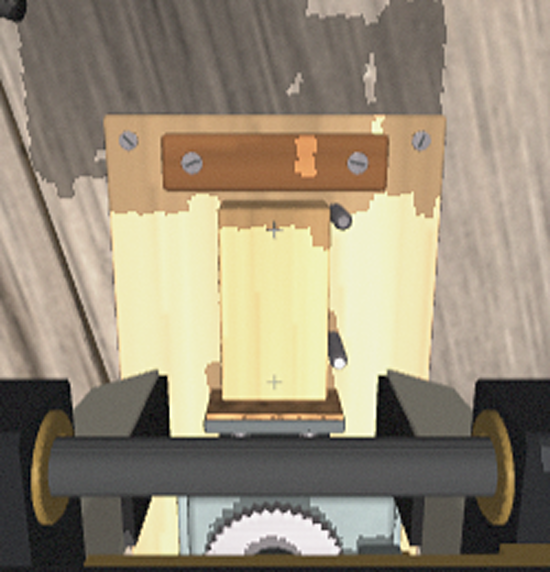

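View pics/s15c.png

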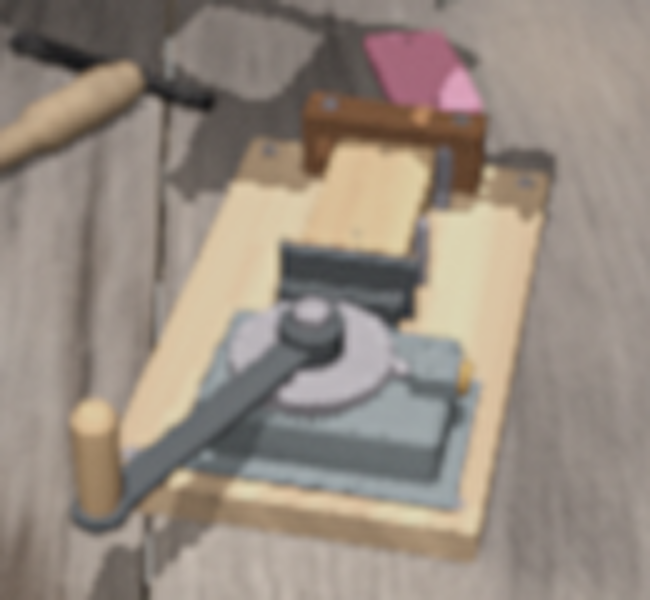

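The pile is square, beside both dowels, with a small gap to fence and jaw. Next, locate the lever grip.

```bash
python3 - <<'E'
from h import *
d=np.load("w1.npz");im,K,Rc,o=d["im"],d["K"],d["Rc"],d["o"]
print("grip top",jig(ray([258,201],K,Rc,o,.1065)),ray([258,201],K,Rc,o,.1065), "pivot",jig(ray([320,107],K,Rc,o,.075)))
m=cv2.inRange(cv2.cvtColor(im,cv2.COLOR_BGR2HSV),(8,90,90),(25,255,255))
cs,_=cv2.findContours(m[180:230,235:290],cv2.RETR_EXTERNAL,cv2.CHAIN_APPROX_NONE)
for c in cs: print(c.reshape(-1,2).min(0)+[235,180],c.reshape(-1,2).max(0)+[235,180],cv2.contourArea(c))
cv2.imwrite("pics/gripc.png",cv2.resize(im[170:240,220:320],None,fx=7,fy=7,interpolation=cv2.INTER_CUBIC))
im,K,Rc,o=cam("top")
for z in (0,.15,.25): print(z,ray([[515,190],[474,190],[515,230]],K,Rc,o,z)[:,:2].round(3).tolist())
go(.4495,-.3467,.16,35.6)
E
```

```text
grip top [[ -49.05019524 -194.56129647]] [[ 0.45184931 -0.34469633  0.1065    ]] pivot [[ -0.31995335 -86.40677309]]
[250 188] [268 208] 243.5
0 [[0.603, -0.652], [0.6, -0.528], [0.482, -0.648]]
0.15 [[0.578, -0.574], [0.576, -0.466], [0.473, -0.57]]
0.25 [[0.561, -0.522], [0.559, -0.425], [0.466, -0.519]]
t 23.10 pos [ 0.5421 -0.1268  0.1512] yaw 79.46 open 0.0546 F [ 0.1  0.9 -0.1] | delta [-9.325 -2.032 -0.35 ] roll 7.31
```

View pics/gripc.png

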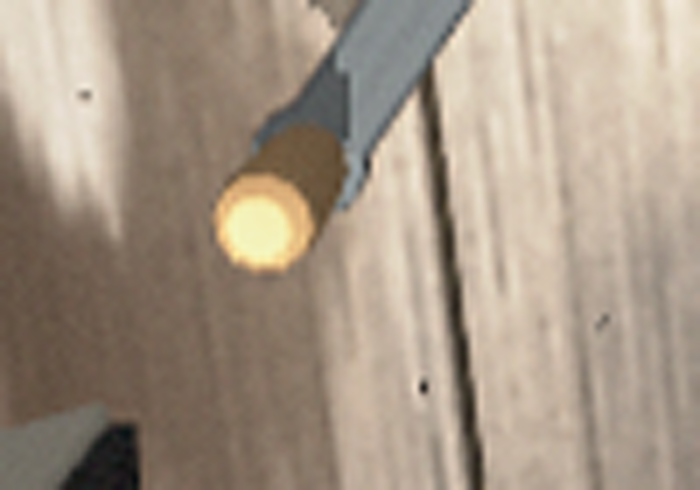

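The grip top at wrist (257.6,201.7) gives world (0.451,-0.345), within 2 mm of the predicted spot. I'll move above it at yaw 40, with the jaws about along the swing.

```bash

python3 -m crank '{"claw":[0.6,0.6,0.6,0.6,0.6,0.6,0.6,0.6],"delta_pos":[[-1.3,-0.3,-0.3],[-2.6,-0.6,-0.4],[-3.9,-0.9,-0.4],[-5.2,-1.2,-0.4],[-6.5,-1.5,-0.4],[-7.8,-1.8,-0.4],[-9.0,-2.0,-0.4],[-9.3,-2.0,-0.4]],"roll":[0.9,1.8,2.7,3.6,4.5,5.4,6.3,6.6]}'
python3 -m crank '{"claw":[0.5,0.5,0.5,0.5,0.5,0.5,0.5,0.5],"delta_pos":[[0,0,0],[0,0,0],[0,0,0],[0,0,0],[0,0,0],[0,0,0],[0,0,0],[0,0,0]],"roll":[0,0,0,0,0,0,0,0]}'
python3 - <<'E'
from h import *
im,K,Rc,o=cam("wrist")
cv2.imwrite("pics/w16.png",im)
print(proj([[.4505,-.346,.1065],[.4505,-.346,.0645]],K,Rc,o))
go(.4505,-.346,.068,40)
E
```

```text
time: 23.77
tool_pos: [0.4487, -0.3503, 0.1616]
tool_rot: [3.141, 0.001, 0.687]
contact_force: [0.3, -0.1, -0.0]
opening: 0.055
time: 24.43
tool_pos: [0.4508, -0.346, 0.1618]
tool_rot: [3.141, 0.0, 0.696]
contact_force: [0.4, -0.2, -0.5]
opening: 0.0462
[[318.72227045 216.61121312]
 [318.63215154 201.85897079]]
t 24.48 pos [ 0.4507 -0.3461  0.1618] yaw 39.89 open 0.0458 F [ 0.5  0.  -0. ] | delta [-0.004 -0.008  3.752] roll -0.02
```

View pics/w16.png

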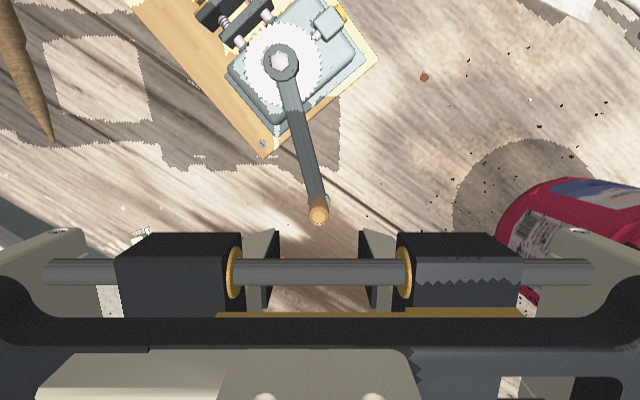

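```bash
python3 - <<'E'
from h import *
im,K,Rc,o=cam("wrist")
for z in (.1,.15,.2,.25,.3):
    print(z,tool2(ray([[497,240],[525,300]],K,Rc,o,z)).round(3).tolist(), ray([[497,240],[525,300]],K,Rc,o,z).round(3)[:,:2].tolist())
im,K,Rc,o=cam("side"); cv2.imwrite("pics/s16.png",im)
E
```

```text
0.1 [[-0.023, 0.144, 0.062], [-0.078, 0.178, 0.062]] [[0.526, -0.471], [0.504, -0.533]]
0.15 [[-0.001, 0.112, 0.012], [-0.044, 0.137, 0.012]] [[0.521, -0.432], [0.505, -0.48]]
0.2 [[0.02, 0.079, -0.038], [-0.01, 0.097, -0.038]] [[0.517, -0.393], [0.505, -0.427]]
0.25 [[0.042, 0.046, -0.088], [0.024, 0.056, -0.088]] [[0.512, -0.354], [0.505, -0.374]]
0.3 [[0.063, 0.013, -0.138], [0.058, 0.016, -0.138]] [[0.507, -0.315], [0.505, -0.321]]
```

View pics/s16.png

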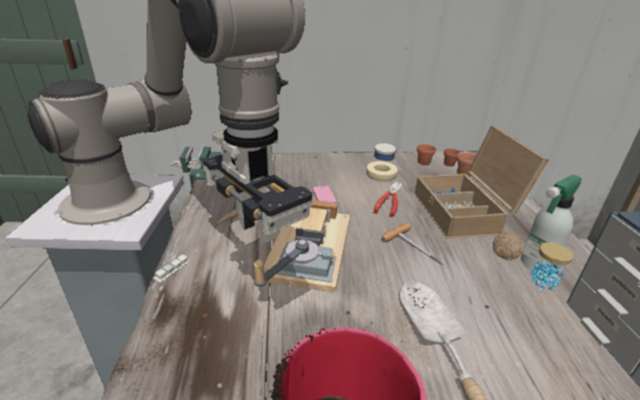

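```bash
python3 - <<'E'
from h import *
im,K,Rc,o=cam("top"); im2,K2,R2,o2=cam("side")
for z in (.1,.12,.14,.16,.18,.2,.22):
    print(z,ray([475,190],K,Rc,o,z)[0].round(3),ray([350,333],K2,R2,o2,z)[0].round(3), ray([515,162],K,Rc,o,z)[0].round(3))
print(o2)
E
```

```text
0.1 [ 0.584 -0.489  0.1  ] [ 0.593 -0.484  0.1  ] [ 0.665 -0.603  0.1  ]
0.12 [ 0.581 -0.481  0.12 ] [ 0.59 -0.5   0.12] [ 0.661 -0.592  0.12 ]
0.14 [ 0.577 -0.473  0.14 ] [ 0.587 -0.517  0.14 ] [ 0.656 -0.582  0.14 ]
0.16 [ 0.574 -0.465  0.16 ] [ 0.585 -0.533  0.16 ] [ 0.651 -0.572  0.16 ]
0.18 [ 0.571 -0.456  0.18 ] [ 0.582 -0.549  0.18 ] [ 0.646 -0.561  0.18 ]
0.2 [ 0.567 -0.448  0.2  ] [ 0.579 -0.566  0.2  ] [ 0.641 -0.551  0.2  ]
0.22 [ 0.564 -0.44   0.22 ] [ 0.577 -0.582  0.22 ] [ 0.636 -0.54   0.22 ]
[ 0.53646081 -0.83019489  0.52230787]
```

The bucket rim is only about 0.10 m high with its near edge at y ≈ -0.486, so it is clear of the gripper. Descending over the grip.

```bash

python3 -m crank '{"claw":[0.5,0.5,0.5,0.5,0.5,0.5,0.5,0.5],"delta_pos":[[0,0,0.5],[0,0,1.2],[0,0,1.9],[0,0,2.6],[0,0,3.2],[0,0,3.65],[0,0,3.65],[0,0,3.65]],"roll":[0,0,0,0,0,0,0,0]}'
python3 -m crank '{"claw":[0.1,0.1,0.1,0.1,0.1,0.1,0.1,0.1],"delta_pos":[[0,0,0],[0,0,0],[0,0,0],[0,0,0],[0,0,0],[0,0,0],[0,0,0],[0,0,0]],"roll":[0,0,0,0,0,0,0,0]}' 40
python3 - <<'E'
from h import *
im,K,Rc,o=cam("wrist")
cv2.imwrite("pics/w17.png",im)
s=robot.observe();print(s["tool_pos"],s["contact_force"],s["torque"],s["opening"],jig(s["tool_pos"]))
E
```

```text
time: 25.35
tool_pos: [0.4505, -0.3463, 0.0703]
tool_rot: [-3.141, 0.0, 0.696]
contact_force: [-0.7, -0.6, -0.9]
opening: 0.0459
time: 26.02
tool_pos: [0.4505, -0.3462, 0.0708]
tool_rot: [3.142, 0.0, 0.696]
contact_force: [-2.1, 0.1, 3.8]
opening: 0.0157
[ 0.4505021  -0.34624055  0.070758  ] [-1.22977421  1.38129304  4.09174637] [ 0.22575255  0.25126616 -0.00433275] 0.015579893921847242 [[ -50.08989134 -196.32726023]]
```

View pics/w17.png

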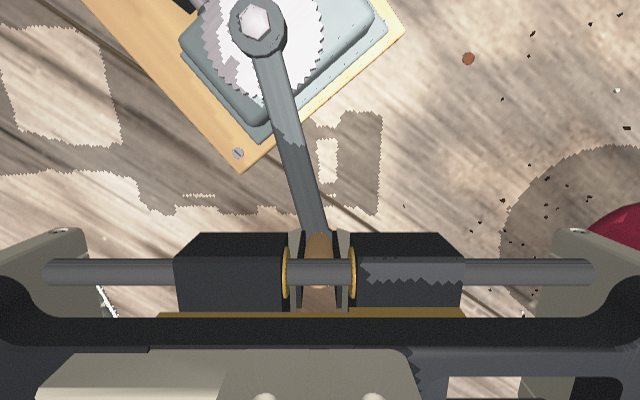

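Grip held (15.6 mm), and the TCP's jig position (-50,-196) matches the stated rest spot. Working out arc waypoints.

```bash
cat > arc.py <<'E'
from h import *
r0=np.array([-51,-197.])-[0,-88]
def disp(th):
    c,s=np.cos(th),np.sin(th); r=np.array([c*r0[0]+s*r0[1],-s*r0[0]+c*r0[1]])
    return r
def jw(v): c,s=np.cos(AJ),np.sin(AJ); return np.array([c*v[0]-s*v[1],s*v[0]+c*v[1],0])/1000
def theta(tp,off):
    p=jig(tp)[0]-off-[0,-88]; return np.arctan2(r0[1],r0[0])-np.arctan2(p[1],p[0]), np.hypot(*p)
OFF=np.array([.9,.7])
def show():
    s=robot.observe(); p=s["tool_pos"]; th,r=theta(p,OFF); th=(th+np.pi)%(2*np.pi)-np.pi
    f=s["contact_force"]; t=jw(disp(th+.01)-disp(th)); t/=np.linalg.norm(t); rad=jw(disp(th));rad/=np.linalg.norm(rad)
    print("t %.2f th %.3f r %.1f Ftang %.1f Frad %.1f Fz %.1f open %.4f"%(s["time"],th,r,f@t,f@rad,f[2],s["opening"]))
def units(th0,ths):
    s=robot.observe(); M=R.from_euler("xyz",s["tool_rot"]).as_matrix()
    for th in ths: print("%.2f"%th,(M.T@jw(disp(th)-disp(th0))/.025).round(2)[:2])
E
python3 - <<'E'
from arc import *
show(); units(0,[.02,.04,.06,.08,.1,.12,.14,.16])
E
```

```text
t 26.07 th -0.000 r 120.4 Ftang 1.8 Frad -0.4 Fz 4.1 open 0.0156
0.02 [-0.02 -0.09]
0.04 [-0.04 -0.19]
0.06 [-0.06 -0.28]
0.08 [-0.08 -0.38]
0.10 [-0.1  -0.47]
0.12 [-0.11 -0.57]
0.14 [-0.12 -0.66]
0.16 [-0.13 -0.76]
```

```bash

python3 -m crank '{"claw":[0.1,0.1,0.1,0.1,0.1,0.1,0.1,0.1],"delta_pos":[[-0.02,-0.09,0],[-0.04,-0.19,0],[-0.06,-0.28,0],[-0.07,-0.33,0],[-0.07,-0.33,0],[-0.07,-0.33,0],[-0.07,-0.33,0],[-0.07,-0.33,0]],"roll":[0,0,0,0,0,0,0,0]}' 50
python3 -c "
from arc import *
show()"
python3 -m crank '{"claw":[0.1,0.1,0.1,0.1,0.1,0.1,0.1,0.1],"delta_pos":[[-0.02,-0.1,0],[-0.03,-0.19,0],[-0.04,-0.28,0],[-0.05,-0.36,0],[-0.06,-0.43,0],[-0.06,-0.43,0],[-0.06,-0.43,0],[-0.06,-0.43,0]],"roll":[0,0,0,0,0,0,0,0]}'
python3 -c "
from arc import *
show(); units(.16,[.18,.2,.22,.24,.26,.28,.30,.32])"
```

```text
time: 26.73
tool_pos: [0.4454, -0.3424, 0.071]
tool_rot: [3.137, -0.001, 0.695]
contact_force: [5.8, -4.0, 0.0]
opening: 0.0154
t 26.73 th 0.053 r 120.3 Ftang -7.0 Frad -0.5 Fz 0.0 open 0.0154
time: 27.4
tool_pos: [0.436, -0.334, 0.0707]
tool_rot: [3.141, 0.0, 0.696]
contact_force: [1.9, -1.9, 5.9]
opening: 0.0153
t 27.40 th 0.158 r 120.4 Ftang -2.6 Frad 0.0 Fz 5.9 open 0.0153
0.18 [-0.01 -0.1 ]
0.20 [-0.01 -0.19]
0.22 [-0.02 -0.29]
0.24 [-0.02 -0.38]
0.26 [-0.02 -0.48]
0.28 [-0.02 -0.58]
0.30 [-0.01 -0.67]
0.32 [-0.01 -0.77]
```

First click: resistance went from 7.0 to 2.6 N at θ=0.158. Next tooth.

```bash

python3 -m crank '{"claw":[0.1,0.1,0.1,0.1,0.1,0.1,0.1,0.1],"delta_pos":[[-0.01,-0.1,0],[-0.01,-0.19,0],[-0.02,-0.29,0],[-0.02,-0.33,0],[-0.02,-0.33,0],[-0.02,-0.33,0],[-0.02,-0.33,0],[-0.02,-0.33,0]],"roll":[0,0,0,0,0,0,0,0]}'
python3 -c "
from arc import *
show()"
python3 -m crank '{"claw":[0.1,0.1,0.1,0.1,0.1,0.1,0.1,0.1],"delta_pos":[[0,-0.1,0],[0,-0.19,0],[0,-0.28,0],[0.01,-0.36,0],[0.01,-0.44,0],[0.01,-0.44,0],[0.01,-0.44,0],[0.01,-0.44,0]],"roll":[0,0,0,0,0,0,0,0]}'
python3 -c "
from arc import *
show(); units(.32,[.34,.36,.38,.39,.4,.42,.44,.46,.48])"
```

```text
time: 28.07
tool_pos: [0.4313, -0.329, 0.0709]
tool_rot: [3.138, -0.0, 0.696]
contact_force: [4.7, -5.5, 3.6]
opening: 0.0155
t 28.07 th 0.215 r 120.3 Ftang -7.3 Frad 0.2 Fz 3.6 open 0.0155
time: 28.73
tool_pos: [0.4233, -0.3192, 0.0707]
tool_rot: [3.141, 0.0, 0.696]
contact_force: [1.5, -3.7, 6.5]
opening: 0.015
t 28.73 th 0.320 r 120.4 Ftang -3.9 Frad 1.0 Fz 6.5 open 0.0150
0.34 [ 0.01 -0.1 ]
0.36 [ 0.02 -0.19]
0.38 [ 0.03 -0.29]
0.39 [ 0.03 -0.34]
0.40 [ 0.04 -0.38]
0.42 [ 0.06 -0.48]
0.44 [ 0.07 -0.57]
0.46 [ 0.09 -0.67]
0.48 [ 0.11 -0.76]
```

Second click: 7.3 to 3.9 N at θ=0.320. On to the third.

```bash

python3 -m crank '{"claw":[0.1,0.1,0.1,0.1,0.1,0.1,0.1,0.1],"delta_pos":[[0.01,-0.1,0],[0.02,-0.19,0],[0.03,-0.29,0],[0.03,-0.34,0],[0.03,-0.34,0],[0.03,-0.34,0],[0.03,-0.34,0],[0.03,-0.34,0]],"roll":[0,0,0,0,0,0,0,0]}'
python3 -c "
from arc import *
show()"
python3 -m crank '{"claw":[0.1,0.1,0.1,0.1,0.1,0.1,0.1,0.1],"delta_pos":[[0.02,-0.1,0],[0.04,-0.19,0],[0.05,-0.28,0],[0.07,-0.36,0],[0.08,-0.42,0],[0.08,-0.42,0],[0.08,-0.42,0],[0.08,-0.42,0]],"roll":[0,0,0,0,0,0,0,0]}'
python3 -c "
from arc import *
show(); units(.48,[.50,.52,.54,.55,.56,.58,.6,.62,.64])"
```

```text
time: 29.4
tool_pos: [0.4194, -0.3135, 0.0709]
tool_rot: [3.138, 0.0, 0.696]
contact_force: [3.6, -7.0, 3.2]
opening: 0.015
t 29.40 th 0.378 r 120.4 Ftang -7.8 Frad 0.7 Fz 3.2 open 0.0150
time: 30.07
tool_pos: [0.4132, -0.3029, 0.0707]
tool_rot: [3.141, 0.0, 0.696]
contact_force: [0.2, -2.5, 5.3]
opening: 0.0149
t 30.07 th 0.479 r 120.5 Ftang -2.4 Frad 1.0 Fz 5.3 open 0.0149
0.50 [ 0.02 -0.09]
0.52 [ 0.05 -0.19]
0.54 [ 0.07 -0.28]
0.55 [ 0.09 -0.33]
0.56 [ 0.1  -0.37]
0.58 [ 0.13 -0.46]
0.60 [ 0.16 -0.55]
0.62 [ 0.2  -0.64]
0.64 [ 0.23 -0.73]
```

Third click: 7.8 to 2.4 N at θ=0.479. Now the fourth.

```bash

python3 -m crank '{"claw":[0.1,0.1,0.1,0.1,0.1,0.1,0.1,0.1],"delta_pos":[[0.02,-0.09,0],[0.05,-0.19,0],[0.07,-0.28,0],[0.09,-0.33,0],[0.09,-0.33,0],[0.09,-0.33,0],[0.09,-0.33,0],[0.09,-0.33,0]],"roll":[0,0,0,0,0,0,0,0]}'
python3 -c "
from arc import *
show()"
python3 -m crank '{"claw":[0.1,0.1,0.1,0.1,0.1,0.1,0.1,0.1],"delta_pos":[[0.03,-0.1,0],[0.06,-0.18,0],[0.09,-0.26,0],[0.12,-0.34,0],[0.14,-0.40,0],[0.14,-0.40,0],[0.14,-0.40,0],[0.14,-0.40,0]],"roll":[0,0,0,0,0,0,0,0]}'
python3 - <<'E'
from arc import *
show()
for n in ("side","wrist","top"):
    im,K,Rc,o=cam(n)
    if n=="side": im=cv2.resize(im[180:300,230:370],None,fx=5,fy=5,interpolation=cv2.INTER_CUBIC)
    if n=="top": im=cv2.resize(im[160:260,290:450],None,fx=5,fy=5,interpolation=cv2.INTER_CUBIC)
    cv2.imwrite(f"pics/f_{n}.png",im)
show()
E
```

```text
time: 30.73
tool_pos: [0.4105, -0.2968, 0.0709]
tool_rot: [3.137, 0.001, 0.696]
contact_force: [2.9, -8.5, 2.3]
opening: 0.0153
t 30.73 th 0.535 r 120.4 Ftang -8.9 Frad 0.8 Fz 2.3 open 0.0153
time: 31.4
tool_pos: [0.4061, -0.2858, 0.0707]
tool_rot: [3.14, 0.0, 0.696]
contact_force: [1.0, -4.4, 4.9]
opening: 0.0152
t 31.40 th 0.633 r 120.5 Ftang -4.5 Frad 0.4 Fz 4.9 open 0.0152
t 31.55 th 0.633 r 120.5 Ftang -4.6 Frad -0.4 Fz 4.2 open 0.0156
```

View pics/f_wrist.png

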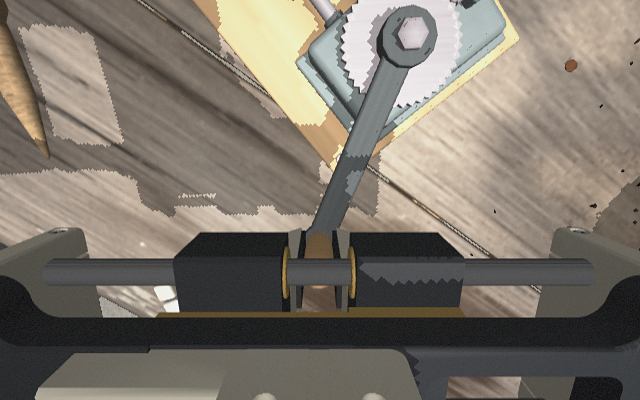

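View pics/f_side.png

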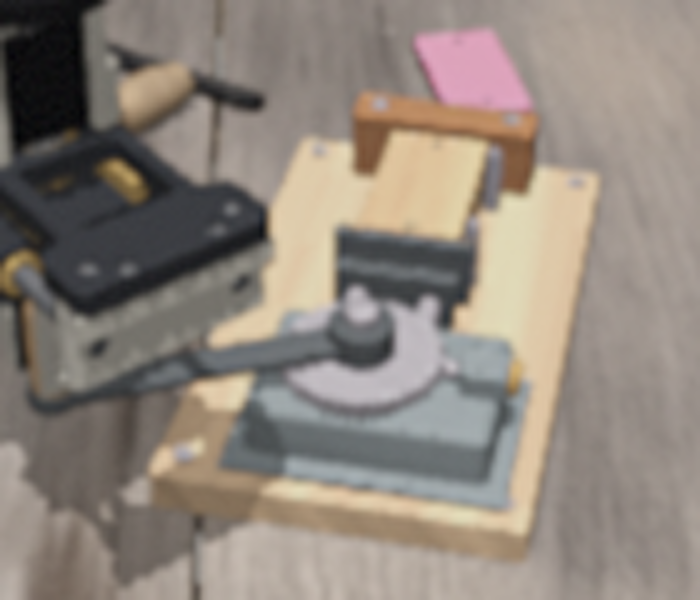

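View pics/f_top.png

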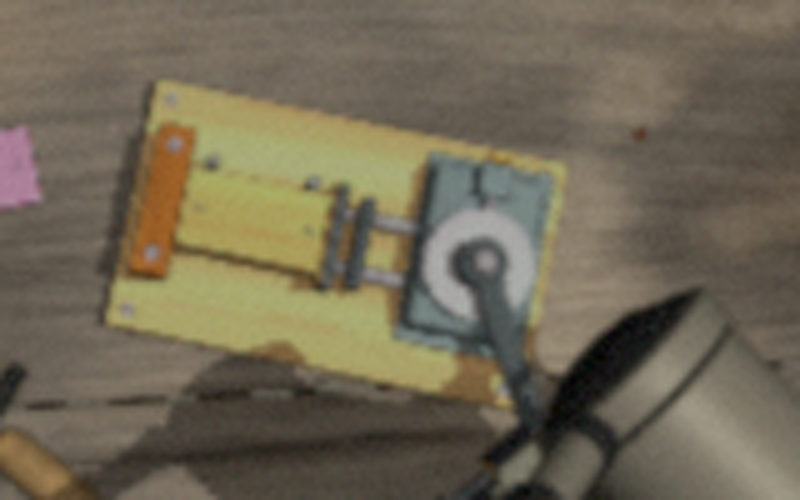

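The fourth click came through clearly (8.9 to 4.5 N, θ=0.633, in the notch). The pictures show the pile squeezed square between pad and fence, along the dowels. Handing in.

```bash
python3 -c "
from arc import *
show(); print(robot.hand_in()); show()"
```

```text
t 31.55 th 0.633 r 120.5 Ftang -4.6 Frad -0.4 Fz 4.2 open 0.0156
the job is handed in; nothing more can be done
None
the job is handed in; nothing more can be done
```

The three pale blanks are piled squarely in the jig, and I handed in at 31.6 s still holding the clamp lever by its grip at the fourth click. I found the dowels by touch with the first blank and set it down about half a millimetre short of them. The other two went on top at nearly the same spot, and the pink one stayed where it was.

**Last checks:**
- **Clicks:** I felt four drops in resistance: 7.0 to 2.6, 7.3 to 3.9, 7.8 to 2.4 and 8.9 to 4.5 N. The second and third of those were readings either side of the tooth, so the second shows only 3.4 N, under the stated 4 N drop.
- **Lever:** it stood at 0.633 rad, worked out from the tool position, against the notch at 0.64. It was steady over the last 0.15 s.
- **Pile:** the last side and top pictures show it closed square between the pad and the fence, beside both dowels.

**What went wrong or disagreed:**
- **First pinch:** it was too high on blank 1, so I reopened, went lower and pinched it again.
- **Grip thickness:** the fingers read 15.6 mm at the lever grip, slightly under the stated 16–17 mm.
- **Vertical force:** about 4 N upward remained on the tool while holding.

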